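# Start the lid screw of a centrifuge rotor

### The arm

A 6-joint arm with a two-finger parallel gripper is mounted at the origin on the work surface. World frame = base frame: x ahead of the robot, y to its left, z up, the work surface at z = 0. Lengths are in m, angles in rad, forces in N, time in s.
With the tool pointing down it reaches from about 0.3 to 0.775 m from the base axis. Payload 14.6 kg.
Tool frame: the origin (TCP) lies midway between the tips of the shut fingers; the grasp point (between the pads) lies 19 mm behind it; z points along the fingers, y is the direction in which the jaws open and shut (so a half turn about z gives the same grasp; the last joint's range is limited). The gripper opens to 85 mm and grips with 20 to 120 N. Pads are 22 mm wide; open, the fingers measure 114 mm over their backs; the gripper's body (76 mm by 85 mm) begins 54 mm behind the grasp point. The pads swing forward as they close: fully open they stand 13 mm farther back than shut.
Start: joints at [-1.416, 0.3, 1.521, -0, 1.321, -0.067], TCP at [0.121, -0.537, 0.231] pointing down, gripper open.
Joint ranges: [-3.03, 3.03], [-0.79, 2.21], [0.23, 2.52], [-1.04, 4.18], [0, 3.07], [-2.55, 2.55]. Speed limits (rad/s): [2.22, 2.22, 2.57, 3.14, 3.14, 3.14].

### API

Orientations are given as a unit quaternion [w, x, y, z].
In Python, from workcell import arm gives the robot as it stands.
- The arm moves only by the tool move_arm, never from a script. Its argument "rows" is one flat list of numbers, 6 for each row, row after row: the shift along the tool's x, y, z in m, then the turn, a rotation vector about the tool's x, y, z in rad. In form: [dx, dy, dz, rx, ry, rz, dx, dy, dz, rx, ry, rz, ...]. A call has exactly 10 rows; each row is the pose to reach, as a shift and turn from the pose commanded when the call began, along the tool's axes at that moment; what a row does not reach only later rows make up. A row lasts 1/8 s, in which the tool goes at most 62.5 mm and 10.7 degrees, less where a joint would pass 70% of its speed; a pose out of reach is approached as far as the arm can. A call with a gripper value outside its range is refused whole. "jaw" is the opening, from -1 (shut) to 1 (fully open), set as the call begins (left out, the last holds). The fingers move at their own pace and stop on an object; "force" is the grip in N (left out, the last holds). Time passes only in rows, so rows that repeat a pose let the fingers close, or fill a call up. It gives the time, the measured TCP pose, the force and the opening at its end, in the units of the state.
- arm.sense(): the state, without advancing time (a new reading comes with each control period).
- arm.camera(name): name is "side" or "top" or "wrist"; returns the picture (480x640x3 uint8, red, green, blue); there is no depth.
- arm.get_calibration(name): a dict with "intrinsics" (3x3 intrinsics, pixels), "k1" (the pictures are not rectified: a ray, as slopes to the right and down, at radius r is drawn at 1 + k1 r^2 times it, then the intrinsics apply), "camera_from_world" (4x4, takes a point from world to camera coordinates); the wrist camera has in their place "tool_from_camera" (4x4, takes a point from camera to tool coordinates, whose origin is the TCP and whose axes are the flange's). Camera axes: x right, y down, z forward; pixel columns grow to the right and rows downward; lengths in m; the calibration is good to about 2 mm. A picture is of the moment at which its call begins: read the wrist's pose just before it. get_calibration takes no time and is no camera call.
- arm.close_job(): hands the job in, once; it reports no verdict.
The state is a dict: "t": time; "qpos": joint angles; "qvel": joint speeds; "joint_efforts": joint torques, N m; "position": TCP position; "orientation": TCP orientation; "force": force on the tool from outside, world axes, zero at the start; "torque": the same for the moment, N m; "width": opening from 0.0 (shut) to 1.0 (fully open).
Only numpy, scipy, OpenCV 4.12 (cv2) and the standard library are available. Lean on these libraries where they do the work, as an engineer would, in place of code of your own. Each camera call takes 0.05 s, during which the arm holds its last target. There are 200 camera calls.

### The job

The lid screw of the centrifuge rotor is resting loose on top of its thread. Take its orange knob and turn it backward (anticlockwise from above) until you feel it drop into the thread, then turn it forward (clockwise) one full turn, re-gripping as needed, and finish while still gripping the knob, holding the screw started just that far. Leave the two specimen jars beside it where they are.

Things in the scene. Friction and masses are not known exactly. Their poses are not given: they have to be found in the camera images.
- rotor: Centrifuge rotor with its blue lid on, fixed on the bench: 186 mm across, lid top 85 mm above the bench (71 mm at the rim); a steel collar of 38 mm diameter around the screw rises 5 mm above the lid. Origin on the bench under the screw's axis, z up. Where the hidden thread begins differs from run to run.
- knob (a point): Centre of the orange knurled knob (upright cylinder, 42 mm diameter, 30 mm tall) of the lid screw (0.2 kg), on the rotor's axis; x axis along the white mark on its top. The screw only turns and moves up and down. At the start, resting on the thread, the knob centre is 134 to 137 mm above the bench; just after the drop about 127; one turn further about 117 (then 17 mm clear under the knob).
- collar (a point): Centre of the steel collar's top, 90 mm above the bench; the screw goes through it into the thread (right-handed, 10 mm per turn, 1.5 mm play up and down). Turned backward, the screw climbs at 10 mm per turn and after 0.6 to 2.1 rad drops by 10 mm: by its weight if the knob is free, or under a light push of 3 to 6 N if gripped (a gripped knob hangs in the fingers). Turned forward it then sinks.
- screw (a joint): Turn of the lid screw in rad: 0 at the start, grows clockwise seen from above (forward), negative when turned backward. 0.04 N m of friction; it stays where it is left; no end stop.
- jar_red: Bystander: closed white specimen jar with red cap, 56 mm across, 70 mm tall, standing beside the rotor. Origin at the centre of its underside. Leave it alone.
- jar_white: Bystander: closed amber specimen jar with white cap, 56 mm across, 70 mm tall, standing beside the rotor. Origin at the centre of its underside. Leave it alone.
There are look-alikes about, which are no part of the job. Leave any green or pink look-alike of the rotor alone.

How it is judged:
On the way:
1. the screw has been turned backward and has dropped into the thread (value of joint screw below -0.4 rad and height (world z) of knob below 0.13 m), for 0.1 s.
At the end, for the whole second after the job is handed in: Knob centre 113.8 to 121 mm above the bench (one turn in, give or take about 0.35 turn), screw at least 2 rad forward of its starting angle and at rest, fingers gripping the knob with more than 3 N, both jars within 30 mm of where they were (height (world z) of knob between 0.1138 and 0.121 m and value of joint screw above 2 rad and contact force between the fingers and screw above 3 N and velocity of joint screw between -0.2 and 0.2 rad/s and distance of each of jar_red, jar_white from where it was at the start of the episode below 0.03 m); the arm keeps its last pose, push and grip.
It fails at once if the screw is driven much more than one turn into the thread (knob centre under 112 mm) (height (world z) of knob below 0.112 m).
It fails at once if a specimen jar is pushed more than 30 mm (distance of any of jar_red, jar_white from where it was at the start of the episode above 0.03 m).
It also fails if it takes over 64 s, if anything falls off the work surface, if the arm or the gripper's body presses on something with over 40 N, if the wrist force passes 120 N, or if a joint passes its speed limit or range.

## Working session

There is one attempt and no reset: what is moved stays moved. The work goes in short steps, Python scripts to look and compute and a tool call to move; the robot and the scene stay as the last step left them, time stands still between calls to the robot, and variables do not carry over. Pictures are saved under pics/ and viewed, about 8 in all and at most 12, crops included, and the job is handed in when it is done.

Besides the shell and the picture viewer there is one more tool, called after "Emit:" as name(argument=value, ...), one argument or row to a line, values as JSON. move_arm: Moves the arm, as the interface text tells. Its arguments: {"type":"object","properties":{"rows":{"type":"array","items":{"type":"number"}},"jaw":{"type":"number"},"force":{"type":"number"}},"required":["rows"]}

```bash
mkdir -p pics
cat > h.py <<'E'
import numpy as np,cv2
from workcell import arm
def ray(name,u,v):
    c=arm.get_calibration(name);K=np.array(c["intrinsics"]);k1=c["k1"];T=np.array(c["camera_from_world"])
    d=np.array([(u-K[0,2])/K[0,0],(v-K[1,2])/K[1,1]]);s=d.copy()
    for _ in range(30): s=d/(1+k1*(s@s))
    R=T[:3,:3];o=-R.T@T[:3,3];return o,R.T@np.array([s[0],s[1],1])
def atz(name,u,v,z):
    o,d=ray(name,u,v);return o+d*(z-o[2])/d[2]
E
python3 - <<'E'
from h import *
a=arm.camera("top");b=arm.camera("side")
cv2.imwrite("pics/top.png",a[:,:,::-1]);cv2.imwrite("pics/side.png",b[:,:,::-1])
print(arm.sense())
for n in("top","side","wrist"):print(arm.get_calibration(n))
E
```

```text
{'t': 0.1, 'qpos': array([-1.41558021e+00,  3.00419045e-01,  1.52154503e+00,  1.37712636e-06,
        1.32072841e+00, -6.66279477e-02]), 'qvel': array([ 0.00042612,  0.00080866, -0.00329294,  0.00043257, -0.00075833,
        0.00017174]), 'joint_efforts': array([ 1.76324465e-03, -5.44376314e+01, -3.62368262e+01, -1.77780521e-05,
        3.10446943e-03, -5.00946544e-05]), 'position': array([ 0.12096326, -0.53630107,  0.23076513]), 'orientation': array([-5.49405037e-04,  9.93854325e-01,  1.10694529e-01, -2.36836149e-05]), 'force': array([-0.52127852, -0.16495198, -0.29975031]), 'torque': array([-0.03801727, -0.06746587, -0.05259487]), 'width': 0.9990172582536105}
{'intrinsics': array([[624.39255585,   0.        , 323.96917436],
       [  0.        , 624.39255585, 235.12300076],
       [  0.        ,   0.        ,   1.        ]]), 'k1': -0.004251947360417857, 'camera_from_world': array([[-0.00690286, -0.99994631,  0.00772806,  0.03741162],
       [-0.98300895,  0.00536793, -0.18347913,  0.51517117],
       [ 0.1834278 , -0.00886328, -0.98299323,  1.10064584],
       [ 0.        ,  0.   
[... 360 characters left out ...]
9,  0.28160047],
       [ 0.50004641, -0.55557544, -0.66429626,  0.75424856],
       [ 0.        ,  0.        ,  0.        ,  1.        ]])}
{'intrinsics': array([[404.66898792,   0.        , 324.3351471 ],
       [  0.        , 404.66898792, 241.00973244],
       [  0.        ,   0.        ,   1.        ]]), 'k1': -0.05425009147432729, 'tool_from_camera': array([[-7.64715182e-05, -9.47174429e-01, -3.20718874e-01,
         8.13111472e-02],
       [ 9.99999978e-01, -1.35578815e-04,  1.61965119e-04,
        -1.60406667e-03],
       [-1.96891904e-04, -3.20718854e-01,  9.47174418e-01,
        -1.41248022e-01],
       [ 0.00000000e+00,  0.00000000e+00,  0.00000000e+00,
         1.00000000e+00]])}
```

View pics/top.png

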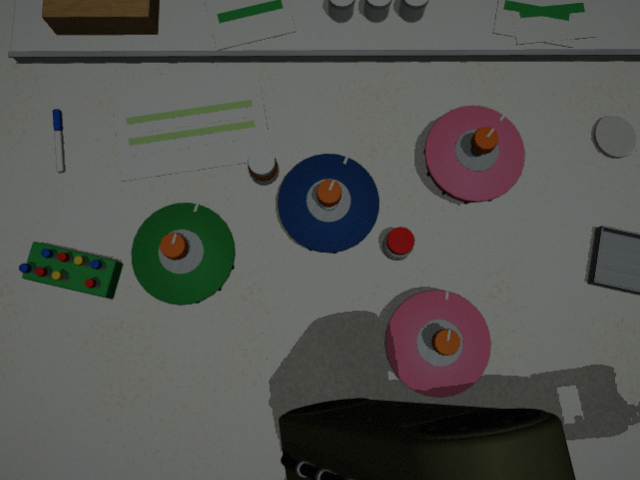

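View pics/side.png

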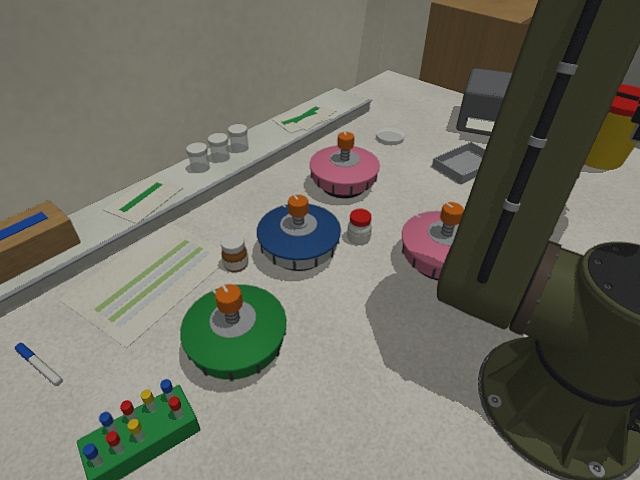

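The blue rotor is at about (328,202) in top, with its knob at about (329,192). In side the knob is at (298,205). The jars are at (264,168) and (400,242) in top. Next I'll enlarge both views.

Run:
```python
from h import *
a=cv2.imread("pics/top.png")[150:250,278:378];b=cv2.imread("pics/side.png")[180:260,258:338]
im=np.hstack([cv2.resize(a,(400,400),interpolation=cv2.INTER_CUBIC),cv2.resize(b,(400,400),interpolation=cv2.INTER_CUBIC)])
cv2.imwrite("pics/z.png",im)
# orange masks
for n,f,(u0,v0,u1,v1) in(("top","top",(300,165,360,225)),("side","side",(275,185,320,225))):
    h=cv2.cvtColor(cv2.imread(f"pics/{f}.png")[v0:v1,u0:u1],cv2.COLOR_BGR2HSV)
    m=(h[...,0]<20)&(h[...,1]>150)&(h[...,2]>60)
    y,x=np.nonzero(m);c=(x.mean()+u0,y.mean()+v0);print(n,c,x.min()+u0,x.max()+u0,y.min()+v0,y.max()+v0,atz(n,*c,.1355))
    h=cv2.cvtColor(cv2.imread(f"pics/{f}.png"),cv2.COLOR_BGR2HSV)
for u,v in((264,160),(400,238)):print(atz("top",u,v,.07))
```

```text
top (np.float64(328.47596153846155), np.float64(191.88701923076923)) 317 340 180 203 [0.57448739 0.02675262 0.1355    ]
side (np.float64(297.7790055248619), np.float64(205.75138121546962)) 288 307 195 216 [0.57103668 0.03090388 0.1355    ]
[0.65259517 0.14394272 0.07      ]
[ 0.50517455 -0.10258711  0.07      ]
```

View pics/z.png

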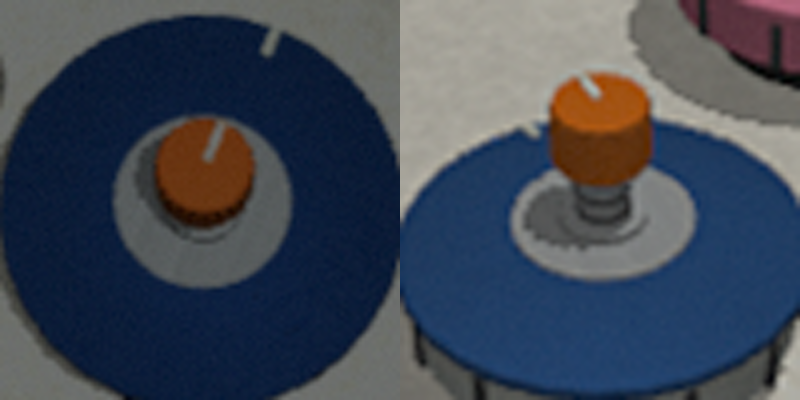

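Emit:
move_arm(
  rows=[0.0452, -0.0361, 0, 0, 0, -0.118, 0.0904, -0.0722, 0, 0, 0, -0.236, 0.1356, -0.1083, 0, 0, 0, -0.354, 0.1808, -0.1444, 0, 0, 0, -0.472, 0.226, -0.1805, 0, 0, 0, -0.59, 0.2712, -0.2166, 0, 0, 0, -0.708, 0.3164, -0.2527, 0, 0, 0, -0.826, 0.3616, -0.2888, 0, 0, 0, -0.944, 0.4068, -0.3249, 0, 0, 0, -1.062, 0.452, -0.361, 0, 0, 0, -1.18],
  jaw=1,
  force=40,
)

```text
t: 1.35
position: [0.4834, -0.0832, 0.2312]
orientation: [-0.0, 0.763, 0.646, -0.0]
force: [0.0, -0.9, 0.4]
width: 0.995
```

```bash
cat >> h.py <<'E'
from scipy.spatial.transform import Rotation as Ro
def st():
    s=arm.sense();q=s["orientation"];R=Ro.from_quat([q[1],q[2],q[3],q[0]]).as_matrix()
    print("t",round(s["t"],2),"pos",s["position"].round(4),"phi",round(np.arctan2(R[1,0],R[0,0]),3),"zax",R[:,2].round(3),"q",s["qpos"].round(3),"F",s["force"].round(1),"T",s["torque"].round(2),"w",round(s["width"],3));return s,R
def to(x,y,z,phi):
    s,R=st();d=R.T@(np.array([x,y,z])-s["position"]);p=np.arctan2(R[1,0],R[0,0])
    r=Ro.from_matrix(R.T@np.array([[np.cos(phi),np.sin(phi),0],[np.sin(phi),-np.cos(phi),0],[0,0,-1]]).T).as_rotvec()
    print("need",d.round(4),r.round(4))
E
python3 - <<'E'
from h import *
print(atz("top",329.2,190.7,.1505),atz("side",298,200,.1505))
to(.573,.028,.231,1.75)
E
```

```text
[0.57266595 0.02576352 0.1505    ] [0.57053085 0.03023519 0.1505    ]
t 1.35 pos [ 0.4834 -0.0832  0.2312] phi 1.406 zax [-0. -0. -1.] q [-0.245  0.167  1.685 -0.     1.29  -0.08 ] F [ 0.  -0.9  0.4] T [-0.05 -0.02  0.06] w 0.995
need [0.1244 0.0702 0.0002] [-1.000e-04  0.000e+00 -3.442e-01]
```

Emit:
move_arm(
  rows=[0.031, 0.0175, 0, 0, 0, -0.086, 0.062, 0.035, 0, 0, 0, -0.172, 0.093, 0.0525, 0, 0, 0, -0.258, 0.124, 0.07, 0, 0, 0, -0.344, 0.124, 0.07, 0, 0, 0, -0.344, 0.124, 0.07, 0, 0, 0, -0.344, 0.124, 0.07, 0, 0, 0, -0.344, 0.124, 0.07, 0, 0, 0, -0.344, 0.124, 0.07, 0, 0, 0, -0.344, 0.124, 0.07, 0, 0, 0, -0.344],
)

```text
t: 2.6
position: [0.5723, 0.0254, 0.2313]
orientation: [0.0, 0.643, 0.766, 0.0]
force: [-0.5, -0.1, -0.0]
width: 0.997
```

```bash
cat >> h.py <<'E'
def wrist_atz(s,R,u,v,z):
    c=arm.get_calibration("wrist");K=np.array(c["intrinsics"]);k1=c["k1"];T=np.array(c["tool_from_camera"])
    d=np.array([(u-K[0,2])/K[0,0],(v-K[1,2])/K[1,1]]);q=d.copy()
    for _ in range(50): q=d/(1+k1*(q@q))
    o=R@T[:3,3]+s["position"];w=R@T[:3,:3]@np.array([q[0],q[1],1]);return o+w*(z-o[2])/w[2]
E
python3 - <<'E'
from h import *
s,R=st();a=arm.camera("wrist")[:,:,::-1];cv2.imwrite("pics/w1.png",a)
E
```

```text
t 2.6 pos [0.5723 0.0254 0.2313] phi 1.746 zax [ 0. -0. -1.] q [-0.02   0.351  1.454  0.     1.337 -0.194] F [-0.5 -0.1 -0. ] T [-0.01  0.02  0.03] w 0.997
```

View pics/w1.png

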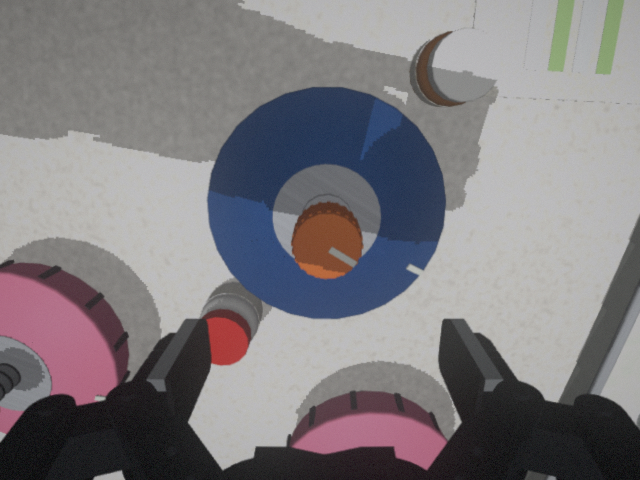

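Seen from the wrist, the knob's top face is centred at about (327,246), with its mark pointing toward (356,263). The lid outline is centred at (326,203).

Run:
```python
from h import *
s,R=st()
c=wrist_atz(s,R,327,246,.1505);print(c)
for u in(292,362):print(wrist_atz(s,R,u,246,.1505))
print([wrist_atz(s,R,u,v,z) for u,v,z in((207,203,.071),(446,203,.071),(327,86,.071),(327,319,.071))])
for x,y in((c[0],c[1]),(.572,.027)): to(x,y,.1155,1.75)
```

```text
t 2.65 pos [0.5723 0.0255 0.2313] phi 1.746 zax [ 0.  0. -1.] q [-0.019  0.351  1.453  0.     1.337 -0.194] F [-0.  -0.5 -1.3] T [-0.01  0.02  0.03] w 0.998
[0.57162482 0.03120624 0.1505    ]
[0.55157425 0.02765267 0.1505    ]
[0.59167338 0.03475692 0.1505    ]
[array([0.48019273, 0.02213522, 0.071     ]), array([0.66051068, 0.05405786, 0.071     ]), array([0.55598022, 0.12088068, 0.071     ]), array([ 0.58836567, -0.06036885,  0.071     ])]
t 2.65 pos [0.5723 0.0255 0.2313] phi 1.746 zax [ 0.  0. -1.] q [-0.019  0.351  1.453  0.     1.337 -0.194] F [-0.  -0.5 -1.3] T [-0.01  0.02  0.03] w 0.998
need [0.0058 0.0003 0.1158] [ 0.0001  0.     -0.0044]
t 2.65 pos [0.5723 0.0255 0.2313] phi 1.746 zax [ 0.  0. -1.] q [-0.019  0.351  1.453  0.     1.337 -0.194] F [-0.  -0.5 -1.3] T [-0.01  0.02  0.03] w 0.998
need [ 1.600e-03 -1.000e-04  1.158e-01] [ 0.0001  0.     -0.0044]
```

Emit:
move_arm(
  rows=[0.0042, 0, 0.02, 0, 0, 0, 0.0042, 0, 0.045, 0, 0, 0, 0.0042, 0, 0.07, 0, 0, 0, 0.0042, 0, 0.095, 0, 0, 0, 0.0042, 0, 0.11, 0, 0, 0, 0.0042, 0, 0.116, 0, 0, 0, 0.0042, 0, 0.116, 0, 0, 0, 0.0042, 0, 0.116, 0, 0, 0, 0.0042, 0, 0.116, 0, 0, 0, 0.0042, 0, 0.116, 0, 0, 0],
)

```text
t: 3.9
position: [0.5717, 0.0297, 0.1156]
orientation: [0.0, 0.643, 0.766, 0.0]
force: [-0.2, -0.5, -1.0]
width: 1.002
```

Emit:
move_arm(
  rows=[0, 0, 0, 0, 0, 0, 0, 0, 0, 0, 0, 0, 0, 0, 0, 0, 0, 0, 0, 0, 0, 0, 0, 0, 0, 0, 0, 0, 0, 0, 0, 0, 0, 0, 0, 0, 0, 0, 0, 0, 0, 0, 0, 0, 0, 0, 0, 0, 0, 0, 0, 0, 0, 0, 0, 0, 0, 0, 0, 0],
  jaw=-1,
  force=30,
)

```text
t: 5.15
position: [0.5729, 0.0299, 0.1159]
orientation: [0.001, 0.643, 0.766, 0.001]
force: [8.6, 2.7, -0.8]
width: 0.485
```

```bash
python3 -c "
from h import *
st()"
```

```text
t 5.15 pos [0.5729 0.0299 0.1159] phi 1.746 zax [ 0.004  0.    -1.   ] q [-0.012  0.468  1.573  0.     1.097 -0.187] F [ 8.6  2.7 -0.8] T [ 0.3  -1.2   0.04] w 0.485
```

Emit:
move_arm(
  rows=[0, 0.0015, -0.0002, 0, 0, -0.11, 0, 0.0015, -0.0004, 0, 0, -0.22, 0, 0.0015, -0.0006, 0, 0, -0.33, 0, 0.0015, -0.0008, 0, 0, -0.44, 0, 0.0015, -0.001, 0, 0, -0.55, 0, 0.0015, -0.0012, 0, 0, -0.66, 0, 0.0015, -0.0014, 0, 0, -0.77, 0, 0.0015, -0.0016, 0, 0, -0.88, 0, 0.0015, -0.0018, 0, 0, -1.0, 0, 0.0015, -0.0019, 0, 0, -1.1],
)

```text
t: 6.4
position: [0.5719, 0.0289, 0.1173]
orientation: [-0.002, 0.146, 0.989, -0.001]
force: [-14.4, -8.7, 10.4]
width: 0.482
```

```bash
python3 -c "
from h import *
st()"
```

```text
t 6.4 pos [0.5719 0.0289 0.1173] phi 2.849 zax [-0.003 -0.001 -1.   ] q [-0.013  0.467  1.57  -0.002  1.108 -1.29 ] F [-14.4  -8.7  10.4] T [-1.25  2.18 -0.14] w 0.482
```

Emit:
move_arm(
  rows=[0, -0.0008, -0.0006, 0, 0, -0.11, 0, -0.0015, -0.0009, 0, 0, -0.22, 0, -0.002, -0.0011, 0, 0, -0.33, 0, -0.002, -0.0013, 0, 0, -0.44, 0, -0.0021, -0.0015, 0, 0, -0.55, 0, -0.0021, -0.0017, 0, 0, -0.66, 0, -0.0022, -0.0019, 0, 0, -0.77, 0, -0.0022, -0.0021, 0, 0, -0.88, 0, -0.0022, -0.0022, 0, 0, -1.0, 0, -0.0023, -0.0023, 0, 0, -1.1],
)

```text
t: 7.65
position: [0.5721, 0.0272, 0.119]
orientation: [-0.001, -0.393, 0.92, -0.0]
force: [-0.1, -4.0, -3.8]
width: 0.482
```

```bash
python3 -c "
from h import *
st()"
```

```text
t 7.65 pos [0.5721 0.0272 0.119 ] phi -2.334 zax [-0.001 -0.001 -1.   ] q [-1.600e-02  4.640e-01  1.570e+00 -1.000e-03  1.108e+00 -2.394e+00] F [-0.1 -4.  -3.8] T [-0.6  -0.02 -0.04] w 0.482
```

Emit:
move_arm(
  rows=[0, 0, 0, 0, 0, 0, 0, 0, 0, 0, 0, 0, 0, 0, 0, 0, 0, 0, 0, 0, 0, 0, 0, 0, -0.0014, 0, 0, 0, 0, 0, -0.0014, 0, 0, 0, 0, 0, -0.0014, 0, 0, 0, 0, 0, -0.0014, 0, 0, 0, 0, 0, -0.0014, 0, 0, 0, 0, 0, -0.0014, 0, 0, 0, 0, 0],
  jaw=1,
)

```text
t: 8.9
position: [0.5734, 0.0287, 0.1195]
orientation: [0.0, -0.391, 0.92, 0.0]
force: [-0.1, 0.6, -0.3]
width: 1.0
```

Run:
```python
from h import *
s,R=st()
a=arm.camera("side")[:,:,::-1];cv2.imwrite("pics/side2.png",a)
w=arm.camera("wrist")[:,:,::-1];cv2.imwrite("pics/w2.png",w)
b=cv2.imread("pics/side.png")
z=lambda i:cv2.resize(i[180:260,258:338],(400,400),interpolation=cv2.INTER_CUBIC)
cv2.imwrite("pics/cmp.png",np.hstack([z(a),cv2.resize(w[100:400,170:470],(400,400))]))
```

```text
t 8.9 pos [0.5734 0.0287 0.1195] phi -2.337 zax [ 0.  0. -1.] q [-0.014  0.466  1.567  0.     1.109 -2.389] F [-0.1  0.6 -0.3] T [ 0.03 -0.02 -0.  ] w 1.0
```

View pics/cmp.png

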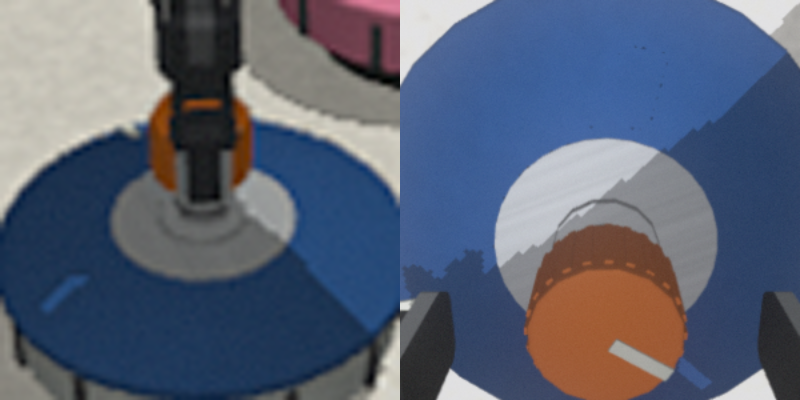

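The knob has clearly dropped and sits lower in side. In wrist its top face spans about u 265–384 at v 349. I'll now work out the height.

Run:
```python
from h import *
s,R=st()
for n,pos,phi,(u0,v0,u1,v1) in(("w1",[.5723,.0254,.2313],1.746,(270,190,390,290)),("w2",s["position"],-2.337,(220,250,420,470))):
    h=cv2.cvtColor(cv2.imread(f"pics/{n}.png")[v0:v1,u0:u1],cv2.COLOR_BGR2HSV)
    m=((h[...,0]<20)&(h[...,1]>130)&(h[...,2]>50)).astype(np.uint8)
    m=cv2.morphologyEx(m,cv2.MORPH_CLOSE,np.ones((9,9)))
    w=[(np.nonzero(r)[0].max()-np.nonzero(r)[0].min()+1 if r.any() else 0) for r in m]
    i=int(np.median(np.nonzero(np.array(w)>=max(w)-1)[0]));x=np.nonzero(m[i])[0];L,Rr=x.min()+u0-.5,x.max()+u0+.5
    P=dict(position=np.array(pos));Q=np.array([[np.cos(phi),np.sin(phi),0],[np.sin(phi),-np.cos(phi),0],[0,0,-1]])
    f=lambda z:np.linalg.norm(wrist_atz(P,Q.T if 0 else Q,L,i+v0,z)-wrist_atz(P,Q,Rr,i+v0,z))-.042
    from scipy.optimize import brentq
    zz=brentq(f,.05,.2);print(n,L,Rr,i+v0,"ztop",zz,"knob",zz-.015, "rows",np.nonzero(m.any(1))[0][[0,-1]]+v0)
# side: match edges: orange columns 288-292
for n in("side","side2"):
    h=cv2.cvtColor(cv2.imread(f"pics/{n}.png")[185:225,280:315],cv2.COLOR_BGR2HSV)
    m=(h[...,0]<20)&(h[...,1]>150)&(h[...,2]>60)
    print(n,{c+280:(np.nonzero(m[:,c])[0][[0,-1]]+185).tolist() for c in range(35) if m[:,c].any()})
c=arm.get_calibration("side");K=np.array(c["intrinsics"]);T=np.array(c["camera_from_world"])
for z in(.12,.13,.135):p=T@[.573,.0287,z,1];print(z,p[1]/p[2]*K[1,1]+K[1,2])
```

```text
t 9.0 pos [0.5734 0.0287 0.1195] phi -2.337 zax [-0. -0. -1.] q [-0.014  0.466  1.567 -0.     1.109 -2.389] F [-0.5 -0.3  0.2] T [-0.01  0.06  0.01] w 0.998
w1 292.5 361.5 242 ztop 0.1392656400932981 knob 0.12426564009329809 rows [203 277]
w2 263.5 384.5 347 ztop 0.13987021964134508 knob 0.12487021964134508 rows [271 436]
side {288: [201, 206], 289: [198, 212], 290: [197, 213], 291: [197, 214], 292: [196, 215], 293: [196, 215], 294: [198, 216], 295: [199, 216], 296: [195, 216], 297: [195, 216], 298: [195, 216], 299: [195, 216], 300: [195, 216], 301: [195, 216], 302: [196, 215], 303: [196, 215], 304: [197, 214], 305: [197, 214], 306: [198, 213], 307: [200, 211]}
side2 {288: [203, 212], 289: [202, 215], 290: [200, 216], 291: [199, 217], 292: [202, 217], 295: [200, 201], 296: [200, 201], 297: [200, 201], 298: [200, 201], 299: [200, 201], 300: [200, 201], 301: [200, 201], 305: [200, 216], 306: [201, 215], 307: [203, 213]}
0.12 210.65125584289166
0.13 206.94704548125443
0.135 205.0752052897024
```

Emit:
move_arm(
  rows=[0, 0, 0.005, 0, 0, 0, 0, 0, 0.01, 0, 0, 0, 0, 0, 0.01, 0, 0, 0, 0, 0, 0.01, 0, 0, 0, 0, 0, 0.01, 0, 0, 0, 0, 0, 0.01, 0, 0, 0, 0, 0, 0.01, 0, 0, 0, 0, 0, 0.01, 0, 0, 0, 0, 0, 0.01, 0, 0, 0, 0, 0, 0.01, 0, 0, 0],
)

```text
t: 10.25
position: [0.5734, 0.0288, 0.1095]
orientation: [-0.0, -0.391, 0.92, 0.0]
force: [0.1, -0.1, 0.3]
width: 1.0
```

Emit:
move_arm(
  rows=[0, 0, 0, 0, 0, 0, 0, 0, 0, 0, 0, 0, 0, 0, 0, 0, 0, 0, 0, 0, 0, 0, 0, 0, 0, 0, 0, 0, 0, 0, 0, 0, 0, 0, 0, 0, 0, 0, 0, 0, 0, 0, 0, 0, 0, 0, 0, 0, 0, 0, 0, 0, 0, 0, 0, 0, 0, 0, 0, 0],
  jaw=-1,
)

```text
t: 11.5
position: [0.5735, 0.0287, 0.1096]
orientation: [0.0, -0.391, 0.92, -0.0]
force: [0.5, -3.5, 2.6]
width: 0.487
```

```bash
python3 -c "
from h import *
st()"
```

```text
t 11.5 pos [0.5735 0.0287 0.1096] phi -2.337 zax [ 0. -0. -1.] q [-0.014  0.478  1.574 -0.     1.089 -2.389] F [ 0.5 -3.5  2.6] T [-0.51 -0.21  0.06] w 0.487
```

Emit:
move_arm(
  rows=[0, 0, 0.0002, 0, 0, 0.15, 0, 0, 0.0005, 0, 0, 0.3, 0, 0, 0.0007, 0, 0, 0.45, 0, 0, 0.001, 0, 0, 0.6, 0, 0, 0.0012, 0, 0, 0.75, 0, 0, 0.0014, 0, 0, 0.9, 0, 0, 0.0017, 0, 0, 1.05, 0, 0, 0.0019, 0, 0, 1.2, 0, 0, 0.0022, 0, 0, 1.35, 0, 0, 0.0024, 0, 0, 1.5],
)

```text
t: 12.75
position: [0.5735, 0.0282, 0.1072]
orientation: [0.0, 0.343, 0.939, -0.0]
force: [2.0, -7.4, 3.2]
width: 0.486
```

```bash
python3 -c "
from h import *
st()"
```

```text
t 12.75 pos [0.5735 0.0282 0.1072] phi 2.441 zax [ 0.    -0.001 -1.   ] q [-1.400e-02  4.810e-01  1.575e+00 -1.000e-03  1.084e+00 -8.840e-01] F [ 2.  -7.4  3.2] T [-1.   -0.24  0.13] w 0.486
```

Emit:
move_arm(
  rows=[-0.0004, -0.0005, 0.0002, 0, 0, 0.15, -0.0004, -0.0005, 0.0005, 0, 0, 0.3, -0.0004, -0.0005, 0.0007, 0, 0, 0.45, -0.0004, -0.0005, 0.001, 0, 0, 0.6, -0.0004, -0.0005, 0.0012, 0, 0, 0.75, -0.0004, -0.0005, 0.0014, 0, 0, 0.9, -0.0004, -0.0005, 0.0017, 0, 0, 1.05, -0.0004, -0.0005, 0.0019, 0, 0, 1.2, -0.0004, -0.0005, 0.0022, 0, 0, 1.35, -0.0004, -0.0005, 0.0024, 0, 0, 1.5],
)

```text
t: 14.0
position: [0.5731, 0.0281, 0.1047]
orientation: [-0.0, 0.891, 0.453, -0.0]
force: [-1.9, -2.1, 6.3]
width: 0.481
```

```bash
python3 -c "
from h import *
st()"
```

```text
t 14.0 pos [0.5731 0.0281 0.1047] phi 0.941 zax [-0.001 -0.    -1.   ] q [-0.015  0.484  1.578 -0.     1.081  0.615] F [-1.9 -2.1  6.3] T [-0.44  0.24  0.09] w 0.481
```

Emit:
move_arm(
  rows=[0, 0, 0.0002, 0, 0, 0.15, 0, 0, 0.0004, 0, 0, 0.3, 0, 0, 0.0006, 0, 0, 0.45, 0, 0, 0.0009, 0, 0, 0.6, 0, 0, 0.0011, 0, 0, 0.75, 0, 0, 0.0013, 0, 0, 0.9, 0, 0, 0.0016, 0, 0, 1.05, 0, 0, 0.0018, 0, 0, 1.2, 0, 0, 0.0021, 0, 0, 1.35, 0, 0, 0.0023, 0, 0, 1.5],
)

```text
t: 15.25
position: [0.573, 0.0285, 0.1024]
orientation: [-0.0, 0.961, -0.276, -0.001]
force: [-3.6, 1.8, 5.4]
width: 0.484
```

Emit:
move_arm(
  rows=[0, 0, 0, 0, 0, 0, 0, 0, 0, 0, 0, 0, 0, 0, 0, 0, 0, 0, 0, 0, 0, 0, 0, 0, 0, 0, 0, 0, 0, 0, 0, 0, 0, 0, 0, 0, 0, 0, 0, 0, 0, 0, 0, 0, 0, 0, 0, 0, 0, 0, 0, 0, 0, 0, 0, 0, 0, 0, 0, 0],
  jaw=1,
)

```text
t: 16.5
position: [0.5734, 0.0281, 0.1024]
orientation: [-0.0, 0.962, -0.274, -0.0]
force: [-0.5, -0.2, -0.3]
width: 0.996
```

Run:
```python
from h import *
s,R=st()
a=arm.camera("side")[:,:,::-1];cv2.imwrite("pics/side3.png",a)
w=arm.camera("wrist")[:,:,::-1];cv2.imwrite("pics/w3.png",w)
z=lambda i:cv2.resize(i[180:260,258:338],(400,400),interpolation=cv2.INTER_CUBIC)
cv2.imwrite("pics/cmp3.png",np.hstack([z(a),cv2.resize(w[150:450,170:470],(400,400))]))
for n in("side","side2","side3"):
    h=cv2.cvtColor(cv2.imread(f"pics/{n}.png")[185:225,280:315],cv2.COLOR_BGR2HSV)
    m=(h[...,0]<20)&(h[...,1]>150)&(h[...,2]>60)
    print(n,{c+280:(np.nonzero(m[:,c])[0][[0,-1]]+185).tolist() for c in range(35) if m[:,c].any()})
```

```text
t 16.5 pos [0.5734 0.0281 0.1024] phi -0.554 zax [-0.  0. -1.] q [-0.015  0.488  1.579  0.     1.075  2.11 ] F [-0.5 -0.2 -0.3] T [ 0.03  0.01 -0.06] w 0.996
side {288: [201, 206], 289: [198, 212], 290: [197, 213], 291: [197, 214], 292: [196, 215], 293: [196, 215], 294: [198, 216], 295: [199, 216], 296: [195, 216], 297: [195, 216], 298: [195, 216], 299: [195, 216], 300: [195, 216], 301: [195, 216], 302: [196, 215], 303: [196, 215], 304: [197, 214], 305: [197, 214], 306: [198, 213], 307: [200, 211]}
side2 {288: [203, 212], 289: [202, 215], 290: [200, 216], 291: [199, 217], 292: [202, 217], 295: [200, 201], 296: [200, 201], 297: [200, 201], 298: [200, 201], 299: [200, 201], 300: [200, 201], 301: [200, 201], 305: [200, 216], 306: [201, 215], 307: [203, 213]}
side3 {288: [206, 212], 289: [204, 217], 290: [203, 218], 291: [202, 219], 292: [202, 220], 293: [201, 220], 294: [201, 220], 295: [201, 221], 296: [201, 221], 297: [201, 221], 298: [200, 221], 299: [200, 221], 300: [201, 221], 301: [201, 221], 302: [201, 221], 303: [202, 220], 304: [202, 219], 305: [203, 219], 306: [203, 218], 307: [205, 216]}
```

View pics/cmp3.png

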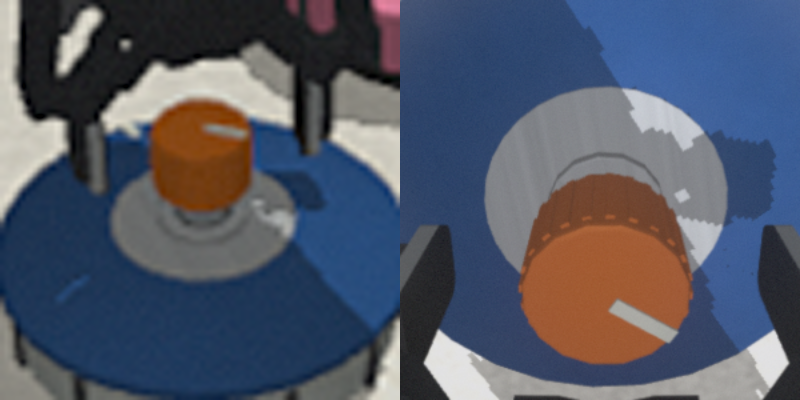

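The knob's mark is at the same place in the wrist picture as before, so it has not slipped. Side shows the knob about 14 mm below its start, at roughly 121 mm. It needs about 2.1 rad more.

Emit:
move_arm(
  rows=[0, 0, 0, 0, 0, -0.18, 0, 0, 0, 0, 0, -0.36, 0, 0, 0, 0, 0, -0.54, 0, 0, 0, 0, 0, -0.72, 0, 0, 0, 0, 0, -0.9, 0, 0, 0, 0, 0, -1.08, 0, 0, 0, 0, 0, -1.26, 0, 0, 0, 0, 0, -1.44, 0, 0, 0, 0, 0, -1.62, 0, 0, 0, 0, 0, -1.8],
)

```text
t: 17.85
position: [0.5734, 0.0281, 0.1024]
orientation: [-0.0, 0.81, 0.586, 0.0]
force: [0.1, 0.7, 0.5]
width: 1.0
```

Emit:
move_arm(
  rows=[0, 0, 0, 0, 0, 0, 0, 0, 0, 0, 0, 0, 0, 0, 0, 0, 0, 0, 0, 0, 0, 0, 0, 0, 0, 0, 0, 0, 0, 0, 0, 0, 0, 0, 0, 0, 0, 0, 0, 0, 0, 0, 0, 0, 0, 0, 0, 0, 0, 0, 0, 0, 0, 0, 0, 0, 0, 0, 0, 0],
  jaw=-1,
)

```text
t: 19.1
position: [0.5733, 0.0281, 0.1025]
orientation: [-0.0, 0.812, 0.583, -0.0]
force: [-4.7, 1.2, 4.9]
width: 0.482
```

Emit:
move_arm(
  rows=[0, 0, 0.0002, 0, 0, 0.105, 0, 0, 0.0003, 0, 0, 0.21, 0, 0, 0.0005, 0, 0, 0.315, 0, 0, 0.0007, 0, 0, 0.42, 0, 0, 0.0008, 0, 0, 0.525, 0, 0, 0.001, 0, 0, 0.63, 0, 0, 0.0012, 0, 0, 0.735, 0, 0, 0.0013, 0, 0, 0.84, 0, 0, 0.0015, 0, 0, 0.945, 0, 0, 0.0017, 0, 0, 1.05],
)

```text
t: 20.35
position: [0.5731, 0.0282, 0.1008]
orientation: [-0.0, 0.995, 0.096, -0.0]
force: [-6.6, 2.4, 6.1]
width: 0.486
```

```bash
python3 -c "
from h import *
st()"
```

```text
t 20.35 pos [0.5731 0.0282 0.1008] phi 0.192 zax [-0.001  0.    -1.   ] q [-0.015  0.489  1.58   0.     1.073  1.364] F [-6.6  2.4  6.1] T [0.22 1.13 0.06] w 0.486
```

Emit:
move_arm(
  rows=[0, 0, 0.0002, 0, 0, 0.12, 0, 0, 0.0004, 0, 0, 0.24, 0, 0, 0.0005, 0, 0, 0.36, 0, 0, 0.0007, 0, 0, 0.48, 0, 0, 0.0009, 0, 0, 0.6, 0, 0, 0.0011, 0, 0, 0.72, 0, 0, 0.0013, 0, 0, 0.84, 0, 0, 0.0015, 0, 0, 0.96, 0, 0, 0.0016, 0, 0, 1.05, 0, 0, 0.0016, 0, 0, 1.05],
)

```text
t: 21.6
position: [0.5732, 0.0285, 0.0991]
orientation: [-0.0, 0.91, -0.415, -0.0]
force: [-5.3, 3.2, 4.5]
width: 0.485
```

Run:
```python
from h import *
s,R=st()
a=arm.camera("side")[:,:,::-1];cv2.imwrite("pics/side4.png",a)
w=arm.camera("wrist")[:,:,::-1]
z=lambda i:cv2.resize(i[180:260,258:338],(400,400),interpolation=cv2.INTER_CUBIC)
cv2.imwrite("pics/cmp4.png",np.hstack([z(a),cv2.resize(w[150:450,170:470],(400,400))]))
h=cv2.cvtColor(a[185:230,280:315],cv2.COLOR_BGR2HSV)
m=(h[...,0]<20)&(h[...,1]>150)&(h[...,2]>60)
print({c+280:(np.nonzero(m[:,c])[0][[0,-1]]+185).tolist() for c in range(35) if m[:,c].any()})
```

```text
t 21.6 pos [0.5732 0.0285 0.0991] phi -0.856 zax [-0.     0.001 -1.   ] q [-1.400e-02  4.920e-01  1.581e+00  1.000e-03  1.069e+00  2.412e+00] F [-5.3  3.2  4.5] T [ 0.57  0.75 -0.1 ] w 0.485
{288: [206, 217], 289: [205, 218], 290: [204, 220], 291: [204, 220], 292: [203, 221], 293: [203, 221], 294: [202, 222], 295: [202, 222], 296: [202, 222], 297: [202, 222], 298: [202, 222], 299: [202, 222], 300: [202, 222], 301: [202, 222], 302: [202, 222], 303: [203, 221], 304: [203, 221], 305: [204, 220], 306: [205, 219], 307: [206, 218]}
```

View pics/cmp4.png

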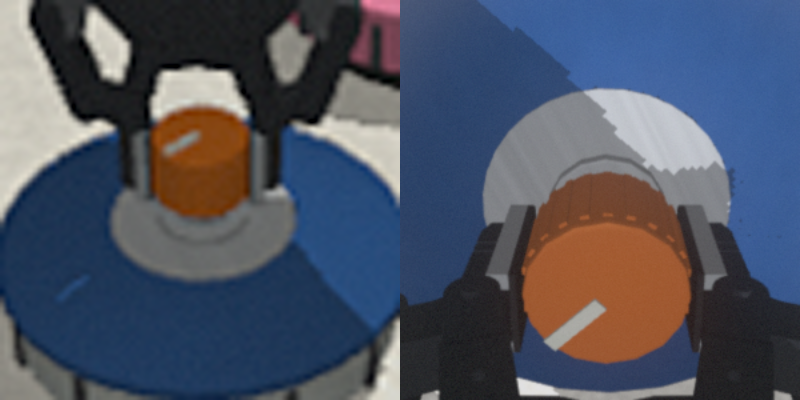

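```bash
python3 -c "
from h import *
st();print(arm.close_job())"
```

```text
t 21.7 pos [0.5732 0.0284 0.0991] phi -0.854 zax [-0.     0.001 -1.   ] q [-1.400e-02  4.920e-01  1.581e+00  1.000e-03  1.069e+00  2.410e+00] F [-5.9  3.5  4.6] T [ 0.63  0.79 -0.09] w 0.479
the job is handed in; nothing more can be done
None
```

I turned the blue rotor's knob back about 2.2 rad. The lift force then changed sign, so I released it, and the side picture showed the knob had dropped about 7 mm below its start. I turned it forward 4.5 rad, re-gripped, and turned another 2.1 rad. The job was handed in at 21.7 s with the knob still gripped.

- **Height:** the final side picture puts the knob centre at about 117 mm (±1.5 mm), which agrees with the turn count. After the drop, the wrist camera's size-based estimate read 125 mm, against about 128 to 129 mm from the side view and the thread pitch. I trusted the latter.
- **Screw angle:** it is about +4.4 rad from the start, from the turns commanded. The mark had not moved relative to the gripper after the first 4.5 rad, so there was no slip there. I did not check slip separately for the last 2.1 rad.
- **Grip:** grip force is set to 30 N, the fingers stopped on the knob, and the wrist force on the arm is under 8 N.
- **Jars:** I took no final picture of them. The fingertips stayed above 97 mm and the jars are 70 mm tall, so nothing should have touched them.

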